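# Hold the hidden bolt head behind the bracket

## Robot

A 6-joint arm with a two-finger parallel gripper is mounted at the origin on a cart in front of the work surface, level with it; the furniture and walls round the work are solid. World frame = base frame: x ahead of the robot, y to its left, z up, the work surface at z = 0. Lengths are in mm, angles in rad, forces in N, time in s.
With the tool pointing down it reaches from about 350 to 775 mm from the base axis. Payload 7.3 kg.
Tool frame: the origin (TCP) lies on the centre line of the jaws, within the pads' length; the fingertips stand 19 mm ahead of it and the grasp point (between the pads) is the TCP; z points along the fingers, x is the direction in which the jaws open and shut, and the axes are right-handed (so a half turn about z gives the same grasp; the last joint's range is limited). The gripper opens to 92 mm and grips with 3 to 60 N. Pads are 19 mm wide; open, the fingers measure 130 mm over their backs; the gripper's body (75 mm by 190 mm) begins 47 mm behind the grasp point.
Start: joints at [-1.266, 0.342, 1.524, -0, 1.275, -0.146], TCP at [228.759, -472.56, 245.741] pointing down, gripper open.
Joint ranges: [-2.53, 2.53], [-0.77, 2.02], [0.04, 2.7], [-1, 4.14], [0.28, 2.66], [-3.11, 3.11]. Speed limits (rad/s): [2.57, 2.57, 3.14, 3.14, 3.14, 3.14].

## Interface

Orientations are given as a 3x3 rotation matrix whose columns are the frame's x, y, z axes.
In Python, from cell import ctrl, optics gives the robot as it stands. The module is installed in compiled form; this text tells all that it offers.
- The arm moves only by the shell command python3 -m handwheel 'ROWS' [OPENING]. ROWS is text: rows parted by semicolons, each of 6 numbers parted by spaces: the shift along the tool's x, y, z in cm, then the turn, a rotation vector about the tool's x, y, z in rad. A call has 1 to 12 rows; each row is the pose to reach, as a shift and turn from the pose commanded when the call began, along the tool's axes at that moment; what a row does not reach only later rows make up. A row lasts 1/8 s, in which the tool goes at most 62.5 mm and 10.7 degrees, less where a joint would pass 70% of its speed; a pose out of reach is approached as far as the arm can. A call with a gripper value outside its range is refused whole. OPENING is the opening, from 0 (shut) to 1 (fully open), set as the call begins (- or left out, the last holds). The fingers move at their own pace and stop on an object; the grip force is fixed at half the most. Time passes only in rows, so rows that repeat a pose let the fingers close. It gives the time, the measured TCP pose, the force and the opening at its end, in the units of the state.
- ctrl.state(): the state, without advancing time (a new reading comes with each control period).
- optics.read_camera(name): name is "side" or "top"; returns a dict with "color" (400x640x3 uint8, red, green, blue), "fx", "fy", "cx", "cy" (pixels), "R" (3x3) and "t" (3): a world point X has camera coordinates R X + t. Camera axes: x right, y down, z forward; pixel columns grow to the right and rows downward; lengths in mm; the calibration is good to about 2 mm. A picture is of the moment at which its call begins. There is no depth.
- ctrl.job_done(): hands the job in, once; it reports no verdict.
The state is a dict: "time": time; "q": joint angles; "qd": joint speeds; "tau": joint torques, N m; "ee_pos": TCP position; "tool_rot": TCP orientation; "contact_force": force on the tool from outside, world axes, zero at the start; "wrist_torque": the same for the moment, N m; "opening": opening from 0.0 (shut) to 1.0 (fully open).
Only numpy, scipy, OpenCV 4.12 (cv2) and the standard library are available. Lean on these libraries where they do the work, as an engineer would, in place of code of your own. Each camera call takes 0.05 s, during which the arm holds its last target.

## Task

Lift the wax block off the top of the bolt bracket and set it down flat, lengthwise inside the four tape corner marks on the bench, without dropping it. Then reach down into the gap behind the bracket's front plate, grip the bolt head by its two flats and turn it back until the flats are upright and the spanner on the front is level, using only the head and leaving the spanner and the other things on the bench alone. Finish like that, still gripping the head firmly so that the bolt cannot turn: do not let go.

Things in the scene. Friction and masses are not known exactly. Their poses are not given: they have to be found in the camera images.
- bracket: Bracket fixed to the bench: base 120 (x) x 90 (y) x 8 mm and two upright aluminium plates 8 thick (x), 80 wide (y), tops 90 mm above the mat. Origin: centre of the base's underside; x runs square through the plates, away from the robot. Front plate at x -31 to -23 mm, rear plate at +23 to +31: the 46 mm gap between is open at the top and both sides. Yaw within 0.3 rad; stands left or right.
- bolt_head (a point): Steel T-shaped bolt head in the gap: 18 mm along the bolt (x), 14 mm across its two flats (y), 36 mm tall (z). Origin: its centre, on the bolt axis, midway between the plates, 62 mm above the mat (28 below the plate tops). The axis is level along the bracket's x, and the head only turns about it. A collar of 22 mm diameter fills the axis between head and front plate; the rear is free.
- bolt (a joint): Turn of bolt, head and spanner (rad). 0: flats upright, spanner level; positive: spanner end (bracket's +y side) down, top of the head leaning to +y. Range -0.3 to 0.3; the spanner's weight (under 0.1 N m) drags it to 0.3, onto a peg, whenever it is let go. Squeezing the flats firmly (about 40 N) between upright pads brings it to 0 or, where friction jams it, part of the way; turning the gripper about the bolt axis then turns it further.
- spanner_end (a point): Centre of the eye at the end of the steel spanner that sits on the nut in front of the front plate and turns with the bolt; not to be touched. The spanner is a bar 5 mm thick (x) and 14 mm high that starts at the bolt axis, 38 mm in front of the head's centre, with a 32 mm round end there; this point is 112 mm along it, and its far eye has a diameter of 22 mm.
- wax: Loose block of yellow modelling wax, 30 (x) x 62 (y, long) x 19 mm (z), about 60 g. Origin: centre of its underside. At the start it bridges the gap, lying on the tops of both plates with its long side across the gap (underside 90 mm above the mat), above the bolt head.
- corner_marks: Four flat L-shaped paper tape corners on the mat, 0.8 mm thick, around a free rectangle 58 (x) x 90 mm (y, long). Origin: centre of the rectangle at bench height. They are on the side of the work area where the bracket is not.
- cast_upper: Loose white plaster cast 57 x 68 x 30 mm, a bystander. Origin: centre of the underside.
- cast_lower: Loose grey plaster cast 57 x 68 x 32 mm, a bystander. Origin: centre of the underside.
- bur_stand: Loose aluminium bur block with burs, 34 x 66 x 44 mm, a bystander. Origin: centre of the underside.
- felt_wheel: Loose felt wheel, 48 mm diameter, 12 mm high, a bystander. Origin: centre of the underside.
Not all that is in view belongs to the job. Several things have the shape of the wax; the one meant has the colours described above.

How it is judged (in metres and radians):
On the way, in this order (a step that is already met when the one before it is completed fails the run):
1. the wax block lies flat and lengthwise inside the corner marks, let go and at rest (x of wax in the frame of corner_marks between -0.018 and 0.018 m and y of wax in the frame of corner_marks between -0.018 and 0.018 m and angle between the y axis of wax and the y axis of corner_marks, either way round below 0.3 rad and angle between wax's own z axis and vertical below 0.12 rad and height (world z) of wax below 0.008 m and contact force between the fingers and wax below 0.1 N and linear speed of wax below 0.02 m/s), for 0.2 s.
2. the fingers grip the bolt head with its flats upright (value of joint bolt between -0.12 and 0.12 rad and contact force between the fingers and bolt_c0 above 10 N and distance between the grasp point and bolt_head below 0.025 m and contact force between wax and bolt_c0 below 0.1 N and velocity of joint bolt between -0.1 and 0.1 rad/s), for 0.3 s.
At the end, for the whole second after the job is handed in: The program ends with the fingers gripping the bolt head (over 10 N in all), the bolt still and within 0.12 rad of flats upright; the wax block lies flat on the bench, let go, its centre within 18 mm of that of the marks along each side, its long side within 0.3 rad of theirs (all of step 1 and all of step 2); the arm keeps its last pose, push and grip.
It fails at once if the wax block is dropped from more than about 3 cm or thrown (linear speed of wax above 0.75 m/s and contact force between the fingers and wax below 0.05 N).
It fails at once if the arm or gripper pushes on the spanner (contact force between the arm and bolt_c3 above 2 N or contact force between the arm and bolt_c4 above 2 N or contact force between the arm and bolt_c5 above 2 N).
It fails at once if a cast, the bur block or the felt wheel is moved more than 3 cm (distance of any of cast_upper, cast_lower, bur_stand, felt_wheel from where it was at the start of the episode above 0.03 m).
It also fails if it takes over 42 s, if anything falls off the work surface, if the arm or the gripper's body presses on something with over 40 N, if the wrist force passes 120 N, or if a joint passes its speed limit or range.

## Working session

There is one attempt and no reset: what is moved stays moved. The work goes in short steps, Python scripts to look and compute and a shell command to move; the robot and the scene stay as the last step left them, time stands still between calls to the robot, and variables do not carry over. Pictures are saved under pics/ and viewed, and the job is handed in when it is done.

```bash
mkdir -p pics; python3 - <<'E'
from cell import ctrl, optics
import cv2
s=ctrl.state(); print({k:(s[k]) for k in s})
for n in("side","top"):
    c=optics.read_camera(n); cv2.imwrite(f"pics/{n}0.png",c["color"][:,:,::-1]); print(n,c["fx"],c["fy"],c["cx"],c["cy"],c["R"],c["t"])
E
```

```text
{'time': 0.0, 'q': array([-1.26598499e+00,  3.42737095e-01,  1.52500874e+00, -3.93020543e-05,
        1.27538598e+00, -1.46022327e-01]), 'qd': array([ 0.00089239,  0.00026443,  0.00050684,  0.00070933, -0.00010529,
        0.0001552 ]), 'tau': array([-7.73945703e-04, -4.31248283e+01, -2.44222176e+01,  7.17244414e-02,
        5.59718348e-02, -1.39545264e-04]), 'ee_pos': array([ 228.63723035, -472.18553597,  245.04036527]), 'tool_rot': array([[ 4.35726000e-01, -9.00079221e-01, -4.97790574e-04],
       [-9.00078062e-01, -4.35726245e-01,  1.45693223e-03],
       [-1.52825484e-03, -1.86772878e-04, -9.99998815e-01]]), 'contact_force': array([-1.09937497,  0.39355512,  0.37981846]), 'wrist_torque': array([-0.00555255,  0.00349735, -0.04094172]), 'opening': 0.9985597377905772}
side 399.6753878021987 399.6753878021987 319.9258915708323 197.86785230550188 [[-0.87106442 -0.49116083  0.00279547]
 [-0.27613379  0.48499531 -0.82977689]
 [ 0.40619812 -0.72356105 -0.55808826]] [ 586.04961745   68.48837083 1218.5510208 ]
top 370.560830034546 370.560830034546 320.81184551307894 197.12293829767694 [[-0.02890386 -0.99956993 -0.00495147]
 [-0.99685206  0.02919042 -0.07371495]
 [ 0.07382778  0.00280523 -0.99726706]] [311.23030283 509.17339772 932.90749953]
```

View pics/side0.png

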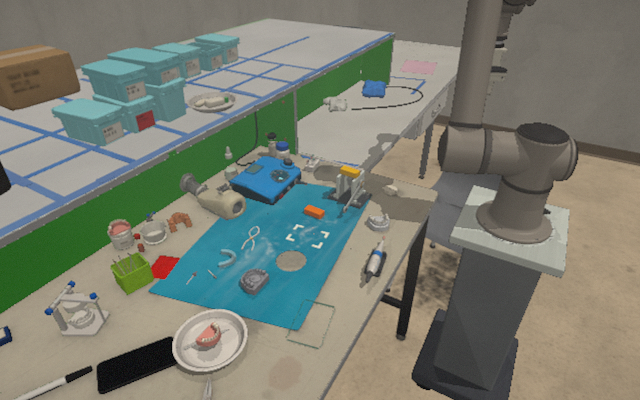

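View pics/top0.png

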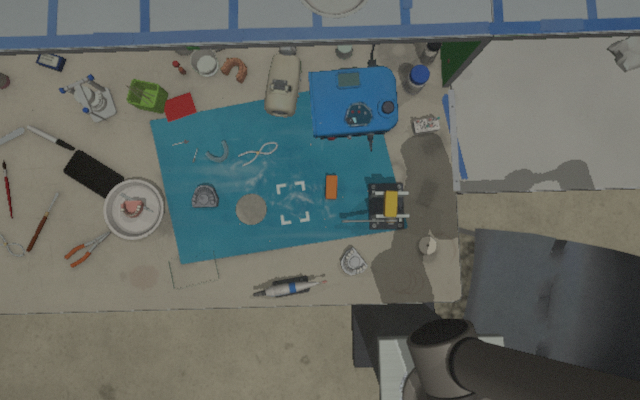

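```bash
python3 - <<'E'
import cv2
t=cv2.imread("pics/top0.png"); s=cv2.imread("pics/side0.png")
cv2.imwrite("pics/t1.png",cv2.resize(t[165:245,335:435],None,fx=7,fy=7,interpolation=cv2.INTER_CUBIC))
cv2.imwrite("pics/t2.png",cv2.resize(t[165:235,265:345],None,fx=8,fy=8,interpolation=cv2.INTER_CUBIC))
cv2.imwrite("pics/s1.png",cv2.resize(s[155:255,280:400],None,fx=6,fy=6,interpolation=cv2.INTER_CUBIC))
E
```

```text
(no output)
```

View pics/t1.png

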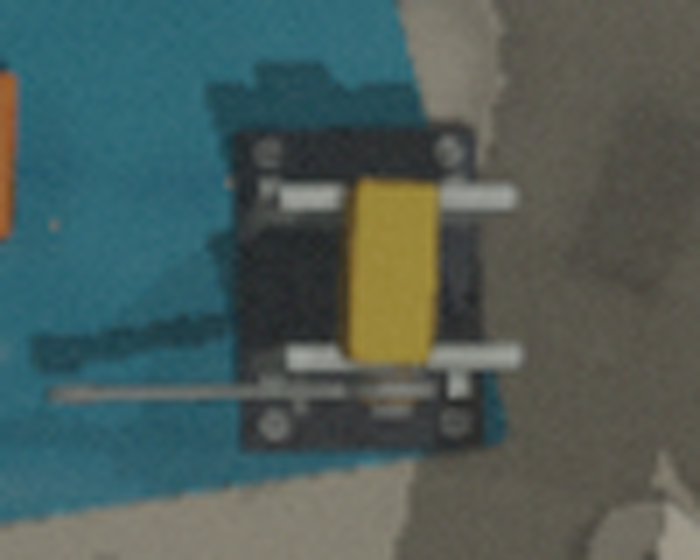

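View pics/t2.png

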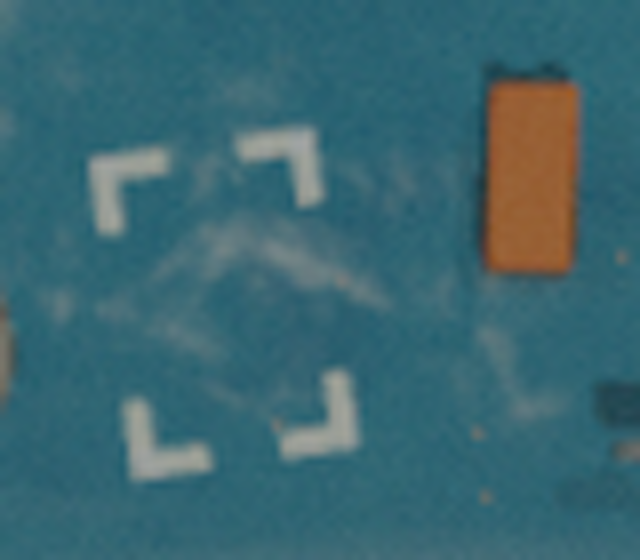

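View pics/s1.png

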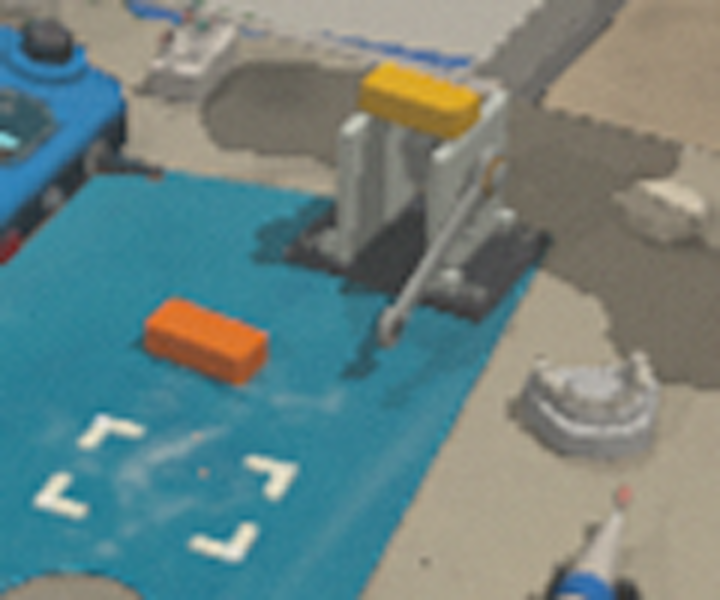

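```bash
cat > h.py <<'E'
import numpy as np
from cell import ctrl, optics
_c={}
def cam(n):
    if n not in _c:_c[n]=optics.read_camera(n)
    return _c[n]
def px2w(n,u,v,z):
    c=cam(n);R=np.array(c["R"]);t=np.array(c["t"])
    d=R.T@np.array([(u-c["cx"])/c["fx"],(v-c["cy"])/c["fy"],1]);o=-R.T@t
    return o+d*(z-o[2])/d[2]
def w2px(n,X):
    c=cam(n);p=np.array(c["R"])@np.array(X)+c["t"]
    return np.array([c["fx"]*p[0]/p[2]+c["cx"],c["fy"]*p[1]/p[2]+c["cy"]])
def crop(n,pts,s,ox,oy,z):
    return np.array([px2w(n,(u+.5)/s-.5+ox,(v+.5)/s-.5+oy,z) for u,v in pts])
E
python3 - <<'E'
from h import *
np.set_printoptions(precision=1,suppress=True)
T=lambda p,z:crop("top",p,7,335,165,z)
def edges(P,n):
    print(n,"ctr",P.mean(0));
    for i in range(len(P)):
        d=P[(i+1)%len(P)]-P[i];print("  len %.1f ang %.3f"%(np.hypot(d[0],d[1]),np.arctan2(d[1],d[0])))
edges(T([(358,180),(440,185),(432,362),(350,360)],109),"wax")
edges(T([(281,197),(518,197),(522,355),(288,356)],90),"plates")
edges(T([(235,128),(470,125),(490,445),(243,450)],8),"base")
edges(crop("top",[(90,157),(315,128),(358,445),(133,480)],8,265,165,.8),"marksOut")
edges(crop("top",[(120,182),(293,157),(330,430),(153,450)],8,265,165,.8),"marksIn")
S=lambda p,z:crop("side",p,6,280,155,z)
edges(S([(378,62),(482,95),(460,112),(363,85)],109),"wax side")
edges(S([(110,415),(298,462),(226,562),(36,497)],.8),"marks side")
E
```

```text
wax ctr [492.1 133.5 109. ]
  len 27.3 ang -1.661
  len 58.9 ang 3.053
  len 27.1 ang 1.517
  len 59.9 ang -0.086
plates ctr [491.5 127.5  90. ]
  len 80.5 ang -1.600
  len 53.7 ang 3.120
  len 79.1 ang 1.546
  len 54.0 ang 0.004
base ctr [492.2 128.1   8. ]
  len 87.5 ang -1.587
  len 118.9 ang -3.125
  len 91.1 ang 1.562
  len 119.5 ang -0.014
marksOut ctr [508.  370.7   0.8]
  len 74.6 ang -1.471
  len 105.0 ang -3.033
  len 74.2 ang 1.696
  len 106.9 ang 0.112
marksIn ctr [507.2 370.7   0.8]
  len 57.4 ang -1.456
  len 90.4 ang -3.033
  len 58.1 ang 1.654
  len 88.6 ang 0.101
wax side ctr [488.1 138.  109. ]
  len 63.1 ang 3.069
  len 21.7 ang 1.454
  len 56.2 ang -0.003
  len 26.3 ang -1.408
marks side ctr [505.9 369.6   0.8]
  len 100.5 ang -3.007
  len 81.5 ang 1.644
  len 102.4 ang 0.041
  len 71.9 ang -1.525
```

```bash
cat >> h.py <<'E'
from scipy.spatial.transform import Rotation as Ro
def down(a,tilt=0):
    x=np.array([np.cos(a),np.sin(a),0]);z=np.array([0,0,-1.]);return np.c_[x,np.cross(z,x),z]
def go(pos,R):
    s=ctrl.state();T=s["tool_rot"]
    d=T.T@(np.array(pos)-s["ee_pos"])/10; r=Ro.from_matrix(T.T@R).as_rotvec()
    print("shift cm",d.round(2),"turn",r.round(3),"| force",np.round(s["contact_force"],1),"t",round(s["time"],2),"pos",s["ee_pos"].round(1))
E
python3 -c "
from h import *
go([492,133.5,190],down(-1.65))"
```

```text
shift cm [-43.06 -50.1    5.57] turn [0.    0.001 0.53 ] | force [-0.3  0.4 -0.3] t 0.2 pos [ 228.7 -472.4  245.3]
```

Candidates for the wax in the top view are the yellow block on the bracket (391,205), the orange block on the mat (331,186) and the red piece (180,107). Crop t1 shows the yellow block lying across both plates, so I take that one. In t1 the plate tops sit at rows 197 and 356. In t2 the marks centre is at (224,302).

```bash
python3 -m handwheel '-43.06 -50.1 5.57 0 0 0.53;-43.06 -50.1 5.57 0 0 0.53;-43.06 -50.1 5.57 0 0 0.53;-43.06 -50.1 5.57 0 0 0.53;-43.06 -50.1 5.57 0 0 0.53;-43.06 -50.1 5.57 0 0 0.53;-43.06 -50.1 5.57 0 0 0.53;-43.06 -50.1 5.57 0 0 0.53;-43.06 -50.1 5.57 0 0 0.53;-43.06 -50.1 5.57 0 0 0.53;-43.06 -50.1 5.57 0 0 0.53;-43.06 -50.1 5.57 0 0 0.53' 1; python3 -c "
from h import *
go([492,133.5,112],down(-1.65))"
```

```text
time: 1.7
ee_pos: [492.3, 135.6, 189.2]
tool_rot: [[-0.075, -0.997, -0.001], [-0.997, 0.075, 0.0], [-0.0, 0.001, -1.0]]
contact_force: [-1.0, -0.1, -1.1]
opening: 0.995
shift cm [0.21 0.01 7.72] turn [0.001 0.    0.004] | force [-1.  -0.1 -1.1] t 1.7 pos [492.3 135.6 189.2]
```

```bash
python3 -m handwheel '0.1 0 4 0 0 0;0.1 0 7.7 0 0 0;0.1 0 7.7 0 0 0;0.1 0 7.7 0 0 0'; python3 - <<'E'
from h import *
import cv2
go([492,133.5,112],down(-1.65))
a=cam("top")["color"][165:245,335:435,::-1];b=cam("side")["color"][125:225,300:400,::-1]
cv2.imwrite("pics/g1.png",np.hstack([cv2.resize(a,(500,400),interpolation=2),cv2.resize(b[:,:75],(300,400),interpolation=2)]))
E
```

```text
time: 2.2
ee_pos: [492.7, 131.7, 114.3]
tool_rot: [[-0.08, -0.997, 0.002], [-0.997, 0.08, -0.0], [-0.0, -0.002, -1.0]]
contact_force: [0.6, -0.5, -0.0]
opening: 1.001
shift cm [-0.17  0.08  0.23] turn [-0.002  0.    -0.001] | force [ 0.6 -0.5 -0. ] t 2.2 pos [492.7 131.7 114.3]
```

View pics/g1.png

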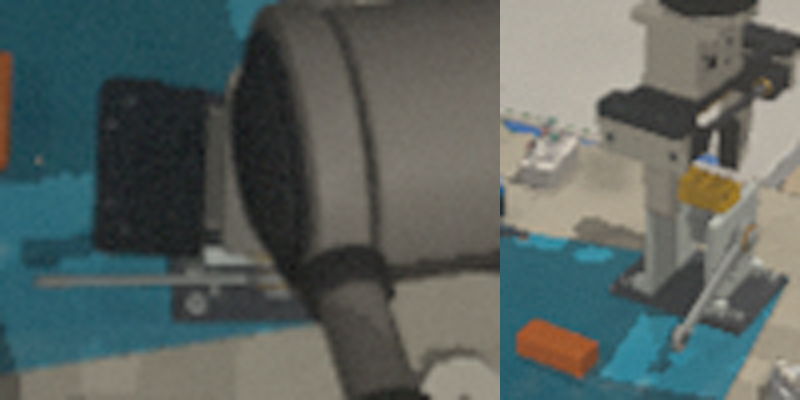

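The side view shows the fingers straddling the yellow block, which is near (690,185) in the crop. Closing.

```bash
python3 -m handwheel '-0.1 0 0.2 0 0 0;-0.1 0 0.2 0 0 0;-0.1 0 0.2 0 0 0;-0.1 0 0.2 0 0 0;-0.1 0 0.2 0 0 0;-0.1 0 0.2 0 0 0;-0.1 0 0.2 0 0 0;-0.1 0 0.2 0 0 0' 0;python3 -c "
from h import *
go([492,133.5,112],down(-1.65))"
```

```text
time: 3.3
ee_pos: [492.1, 133.3, 111.0]
tool_rot: [[-0.079, -0.997, -0.0], [-0.997, 0.079, -0.0], [0.0, 0.0, -1.0]]
contact_force: [0.1, 0.2, -0.0]
opening: 0.33
shift cm [-0.02  0.01 -0.1 ] turn [ 0. -0.  0.] | force [ 0.1  0.2 -0. ] t 3.3 pos [492.1 133.3 111. ]
```

```bash
python3 -m handwheel '0 0 -2 0 0 0;0 0 -5 0 0 0;0 0 -8 0 0 0;0 0 -8 0 0 0';python3 - <<'E'
from h import *
import cv2
print(ctrl.state()["opening"])
go([507.5,370.5,60],down(-1.571+.105))
b=cam("side")["color"][95:225,270:400,::-1]
cv2.imwrite("pics/g2.png",cv2.resize(b,(600,600),interpolation=2))
E
```

```text
time: 3.8
ee_pos: [493.3, 133.5, 193.0]
tool_rot: [[-0.079, -0.997, 0.005], [-0.997, 0.079, 0.0], [-0.001, -0.005, -1.0]]
contact_force: [-0.2, -0.1, -1.1]
opening: 0.33
0.3303263957438064
shift cm [-23.73   0.52  13.31] turn [-0.005  0.    -0.184] | force [-0.2 -0.1 -1.1] t 3.8 pos [493.3 133.5 193. ]
```

View pics/g2.png

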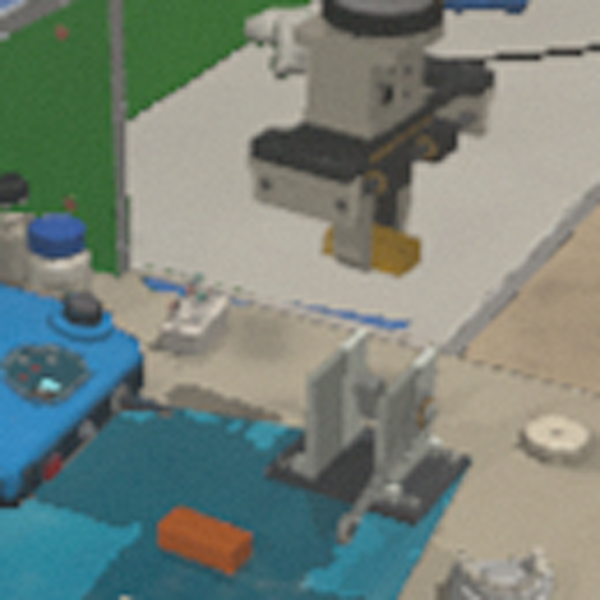

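The wax is held level at (375,250) in the crop and the bracket is clear. Moving over the marks.

```bash
python3 -m handwheel '-6 0 0 0 0 -0.1;-12 0.3 0 0 0 -0.184;-18 0.5 3 0 0 -0.184;-23.7 0.5 7 0 0 -0.184;-23.7 0.5 10 0 0 -0.184;-23.7 0.5 10 0 0 -0.184;-23.7 0.5 10 0 0 -0.184;-23.7 0.5 10 0 0 -0.184';python3 - <<'E'
from h import *
import cv2
go([507.5,370.5,60],down(-1.571+.105))
b=cam("side")["color"][175:275,260:380,::-1]
cv2.imwrite("pics/g3.png",cv2.resize(b,(720,600),interpolation=2))
E
```

```text
time: 4.85
ee_pos: [506.9, 369.5, 92.8]
tool_rot: [[0.103, -0.995, 0.002], [-0.995, -0.103, 0.001], [-0.001, -0.003, -1.0]]
contact_force: [-0.8, -0.2, -0.4]
opening: 0.328
shift cm [-0.09 -0.06  3.28] turn [-0.003  0.001 -0.001] | force [-0.8 -0.2 -0.4] t 4.85 pos [506.9 369.5  92.8]
```

View pics/g3.png

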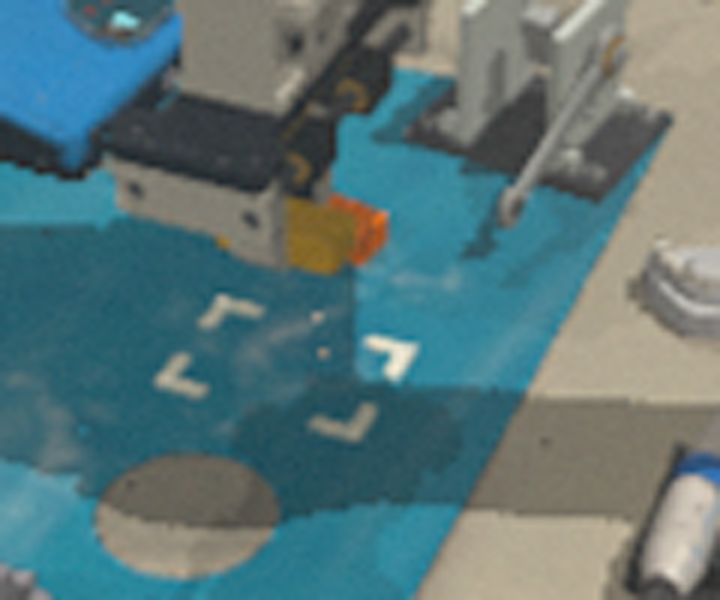

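```bash
python3 -m handwheel '0 0 3 0 0 0;0 0 6 0 0 0;0 0 6.9 0 0 0;0 0 6.9 0 0 0;0 0 6.9 0 0 0;0 0 6.9 0 0 0;0 0 6.9 0 0 0';python3 - <<'E'
from h import *
import cv2
go([507.5,370.5,21],down(-1.571+.105))
b=cam("side")["color"][175:275,260:380,::-1]
cv2.imwrite("pics/g4.png",cv2.resize(b,(720,600),interpolation=2))
E
```

```text
time: 5.78
ee_pos: [506.1, 370.0, 22.4]
tool_rot: [[0.105, -0.995, 0.001], [-0.995, -0.105, 0.0], [-0.0, -0.001, -1.0]]
contact_force: [-0.3, 0.0, -0.7]
opening: 0.329
shift cm [-0.03 -0.15  0.14] turn [-0.001  0.     0.   ] | force [-0.3  0.  -0.7] t 5.78 pos [506.1 370.   22.4]
```

View pics/g4.png

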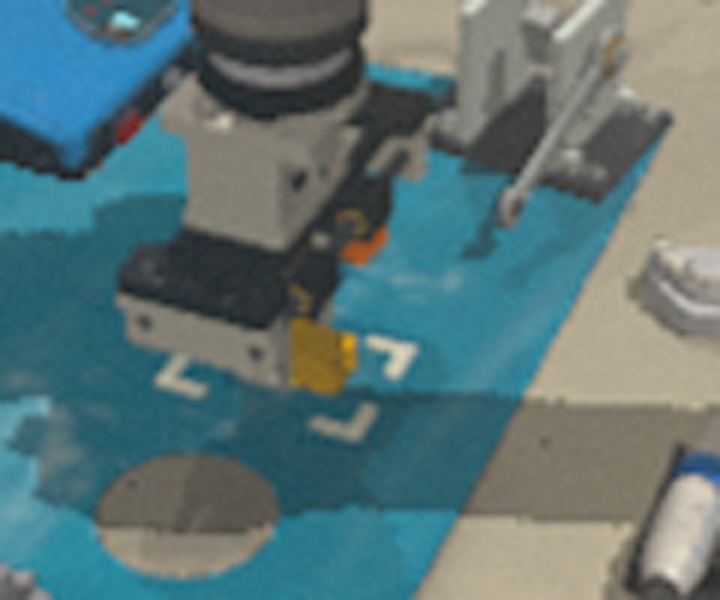

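```bash
python3 -m handwheel '0 -0.1 0.15 0 0 0;0 -0.1 0.15 0 0 0;0 -0.1 0.15 0 0 0' && python3 -m handwheel '0 0 0 0 0 0;0 0 0 0 0 0;0 0 0 0 0 0;0 0 0 0 0 0;0 0 0 0 0 0;0 0 -3 0 0 0;0 0 -8 0 0 0;0 0 -14 0 0 0;0 0 -18 0 0 0;0 0 -18 0 0 0' 0.55; python3 -c "
from h import *
go([492,128,190],down(-1.571-.015))"
```

```text
time: 6.2
ee_pos: [506.5, 370.1, 21.5]
tool_rot: [[0.105, -0.994, -0.001], [-0.994, -0.105, -0.0], [0.0, 0.001, -1.0]]
contact_force: [-3.6, -2.2, 8.5]
opening: 0.33
time: 7.45
ee_pos: [508.4, 370.8, 204.4]
tool_rot: [[0.105, -0.994, 0.007], [-0.995, -0.105, 0.003], [-0.003, -0.007, -1.0]]
contact_force: [-0.2, -0.8, -0.3]
opening: 0.551
shift cm [23.98  4.18  1.34] turn [-0.007  0.003  0.12 ] | force [-0.2 -0.8 -0.3] t 7.45 pos [508.4 370.8 204.4]
```

```bash
python3 - <<'E'
from h import *
import cv2
a=cam("top")["color"][165:245,255:425,::-1];b=cam("side")["color"][145:255,270:400,::-1]
cv2.imwrite("pics/h1.png",cv2.resize(a,(800,376),interpolation=2))
cv2.imwrite("pics/h2.png",cv2.resize(b,None,fx=5,fy=5,interpolation=2))
E
```

```text
(no output)
```

View pics/h1.png

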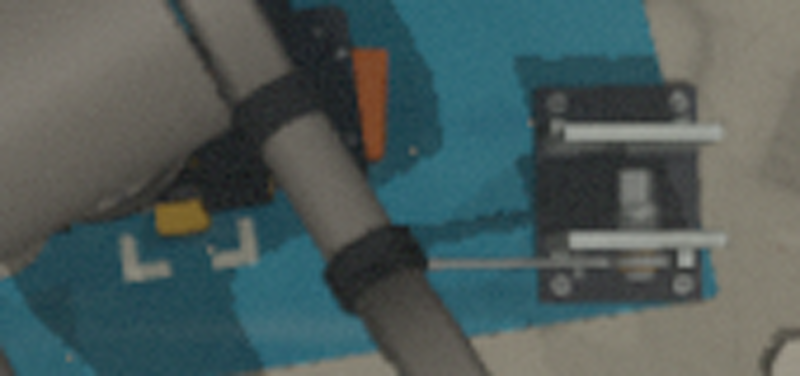

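View pics/h2.png

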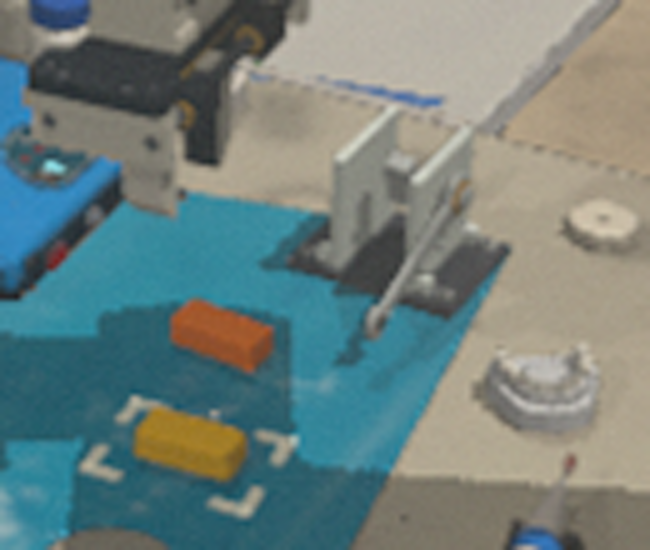

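```bash
python3 - <<'E'
from h import *
a=crop("top",[(620,170),(651,170),(656,201),(623,201)],4.706,255,165,79.);print(a.round(1),a.mean(0))
a=crop("top",[(562,132),(722,132),(725,240),(570,241)],4.706,255,165,90.);print(a.round(1),a.mean(0))
a=crop("top",[(536,86),(695,84),(702,300),(540,300)],4.706,255,165,8.);print(a.round(1),a.mean(0))
c=cam("top")["color"]
import cv2
cv2.imwrite("pics/k.png",cv2.resize(c[180:230,365:415,::-1],None,fx=12,fy=12,interpolation=2))
E
```

```text
[[500.3 138.8  79. ]
 [499.8 122.9  79. ]
 [483.9 121.1  79. ]
 [484.4 137.9  79. ]] [492.11407611 130.17318844  79.        ]
[[519.7 169.2  90. ]
 [517.4  88.4  90. ]
 [462.8  89.4  90. ]
 [464.6 167.3  90. ]] [491.13825362 128.56389697  90.        ]
[[552.4 170.9   8. ]
 [551.   82.9   8. ]
 [431.7  84.5   8. ]
 [434.3 173.3   8. ]] [492.368218   127.91037784   8.        ]
```

View pics/k.png

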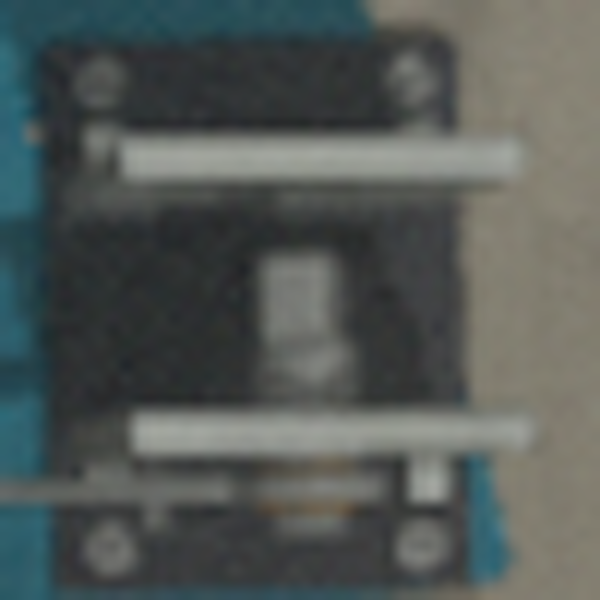

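The top view crop shows the head's top face at cols 260–335, rows 252–345, leaning to +y, with the gap clear. The collar (22 mm) is wider than the flats, so I aim 5 mm rearward of the head's centre to keep the pads off it.

```bash
python3 -m handwheel '6 1 1 0 0 0.06;12 2 1 0 0 0.12;18 3 1 0 0 0.12;23.98 3.7 1 0 0 0.12;23.98 3.7 1 0 0 0.12;23.98 3.7 1 0 0 0.12;23.98 3.7 1 0 0 0.12'; python3 - <<'E'
from h import *
import cv2
go([497,127.5,66],down(-1.571-.015))
b=cam("side")["color"][105:225,300:420,::-1]
cv2.imwrite("pics/m1.png",cv2.resize(b,None,fx=5,fy=5,interpolation=2))
E
```

```text
time: 8.48
ee_pos: [494.9, 128.8, 189.8]
tool_rot: [[-0.014, -1.0, -0.001], [-1.0, 0.014, 0.0], [0.0, 0.001, -1.0]]
contact_force: [-0.2, 0.3, 0.3]
opening: 0.545
shift cm [ 0.13 -0.23 12.38] turn [ 0.001 -0.     0.002] | force [-0.2  0.3  0.3] t 8.47 pos [494.9 128.8 189.8]
```

View pics/m1.png

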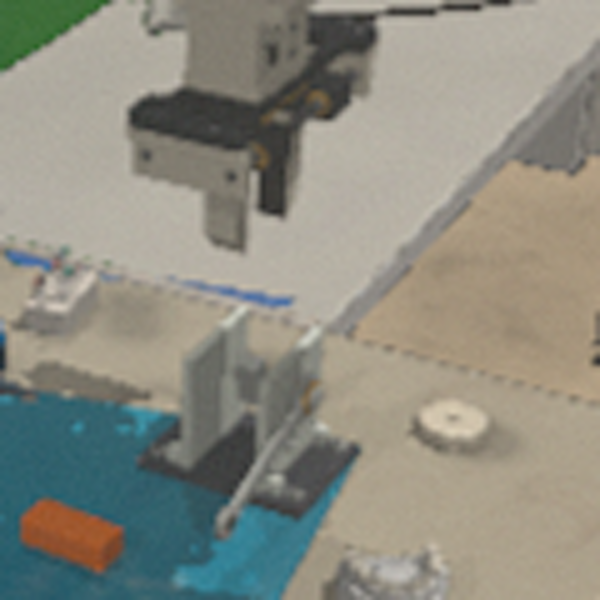

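Gripper aligned above the gap. Descending, with a pause at the plate tops.

```bash
python3 -m handwheel '0.1 -0.15 4 0 0 0;0.1 -0.15 7.5 0 0 0;0.1 -0.15 7.5 0 0 0;0.1 -0.15 7.5 0 0 0;0.1 -0.15 7.5 0 0 0'; python3 -c "
from h import *
go([497,127.5,63],down(-1.571-.015))"
```

```text
time: 9.15
ee_pos: [497.6, 127.1, 117.0]
tool_rot: [[-0.015, -1.0, 0.003], [-1.0, 0.015, 0.0], [-0.0, -0.003, -1.0]]
contact_force: [-0.2, -0.5, 0.2]
opening: 0.552
shift cm [-0.04  0.07  5.4 ] turn [-0.003  0.     0.001] | force [-0.2 -0.5  0.2] t 9.15 pos [497.6 127.1 117. ]
```

```bash
python3 -m handwheel '0 0.05 2.5 0 0 0;0 0.05 4.5 0 0 0;0 0.05 5.4 0 0 0;0 0.05 5.4 0 0 0;0 0.05 5.4 0 0 0'; python3 - <<'E'
from h import *
import cv2
go([497,127.5,63],down(-1.571-.015))
b=cam("side")["color"][135:215,310:390,::-1]
cv2.imwrite("pics/m2.png",cv2.resize(b,None,fx=7,fy=7,interpolation=2))
E
```

```text
time: 9.78
ee_pos: [496.8, 126.8, 62.4]
tool_rot: [[-0.015, -1.0, 0.002], [-1.0, 0.015, 0.0], [-0.0, -0.002, -1.0]]
contact_force: [-0.1, -0.3, -0.2]
opening: 0.548
shift cm [-0.08 -0.02 -0.06] turn [-0.002  0.     0.   ] | force [-0.1 -0.3 -0.2] t 9.78 pos [496.8 126.8  62.4]
```

View pics/m2.png

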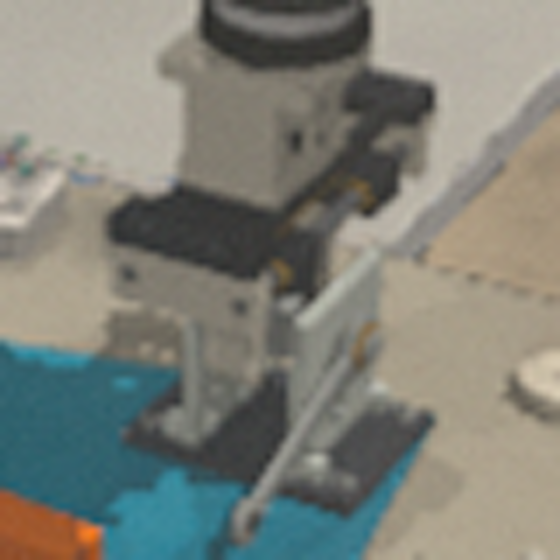

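The finger is in the gap between the plates and clear of the spanner, whose end is at (245,525) in the crop. No contact force. Closing.

```bash
python3 -m handwheel '0 0 0 0 0 0;0 0 0 0 0 0;0 0 0 0 0 0;0 0 0 0 0 0;0 0 0 0 0 0;0 0 0 0 0 0;0 0 0 0 0 0;0 0 0 0 0 0' 0; python3 - <<'E'
from h import *
import cv2
go([497,127.5,63],down(-1.571-.015)); print(ctrl.state()["opening"]*92, ctrl.state()["wrist_torque"])
b=cam("side")["color"][135:215,310:390,::-1]
cv2.imwrite("pics/m3.png",cv2.resize(b,None,fx=7,fy=7,interpolation=2))
E
```

```text
time: 10.82
ee_pos: [496.5, 127.5, 61.9]
tool_rot: [[-0.015, -1.0, 0.001], [-1.0, 0.015, 0.001], [-0.001, -0.001, -1.0]]
contact_force: [-0.6, 4.9, 3.5]
opening: 0.153
shift cm [-0.   -0.05 -0.11] turn [-0.001  0.001 -0.   ] | force [-0.6  4.9  3.5] t 10.82 pos [496.5 127.5  61.9]
14.070102438003982 [0.80037202 0.0965851  0.01212804]
```

View pics/m3.png

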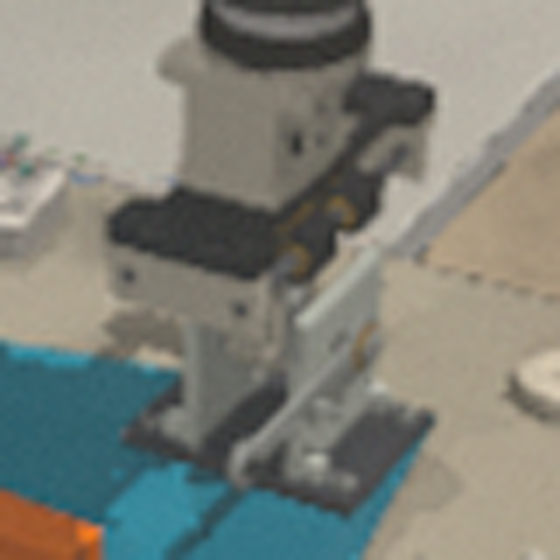

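Opening is 14.07 mm, which matches the flats, and the spanner end has risen to about (245,458) in the crop. Checking its angle against the projection.

```bash
python3 - <<'E'
from h import *
import cv2
for th in(-.12,0,.12,.3):
    y=np.array([.015,1,0]);p=np.array([454,128.,62])+112*(np.cos(th)*y-np.sin(th)*np.array([0,0,1]))
    print(th,((w2px("side",p)-[310,135]+.5)*7).round(0),w2px("top",p).round(1))
b=cam("side")["color"][180:215,330:375,::-1]
cv2.imwrite("pics/m4.png",cv2.resize(b,None,fx=14,fy=14,interpolation=2))
E
```

```text
-0.12 [242. 434.] [345.2 220.5]
0 [240. 461.] [344.5 220.6]
0.12 [240. 486.] [344.5 220.7]
0.3 [243. 519.] [345.7 220.7]
```

View pics/m4.png

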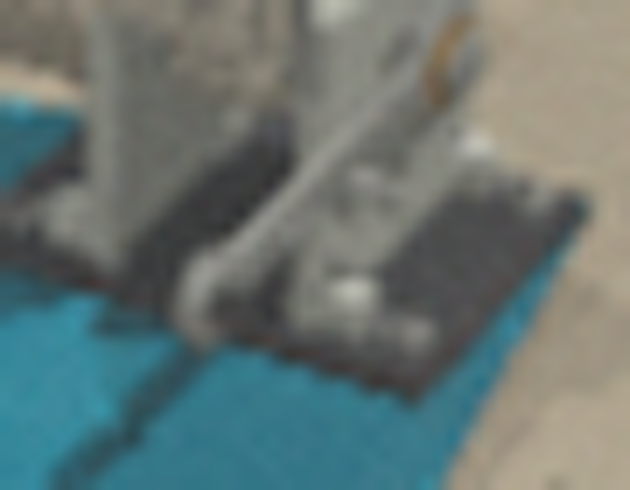

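The spanner eye is at about (205,300) in this crop, or 468 px down on the m3 scale. Level predicts 461, and the earlier 0.3 rad view read 6 px low, so the turn is about 0 rad. Holding a little longer, then a final look at the wax.

```bash
python3 -m handwheel '0 0 0 0 0 0;0 0 0 0 0 0;0 0 0 0 0 0;0 0 0 0 0 0' 0; python3 - <<'E'
from h import *
import cv2
print(ctrl.state()["opening"]*92)
a=cam("top")["color"][165:235,265:345,::-1]
b=cam("side")["color"][180:260,280:380,::-1]
cv2.imwrite("pics/n1.png",np.hstack([cv2.resize(a,(400,350),interpolation=2),cv2.resize(b,(400,350),interpolation=2)]))
E
```

```text
time: 11.48
ee_pos: [496.5, 127.5, 61.9]
tool_rot: [[-0.015, -1.0, 0.001], [-1.0, 0.015, 0.001], [-0.001, -0.001, -1.0]]
contact_force: [-0.4, 5.0, 3.6]
opening: 0.149
13.743280187701112
```

View pics/n1.png

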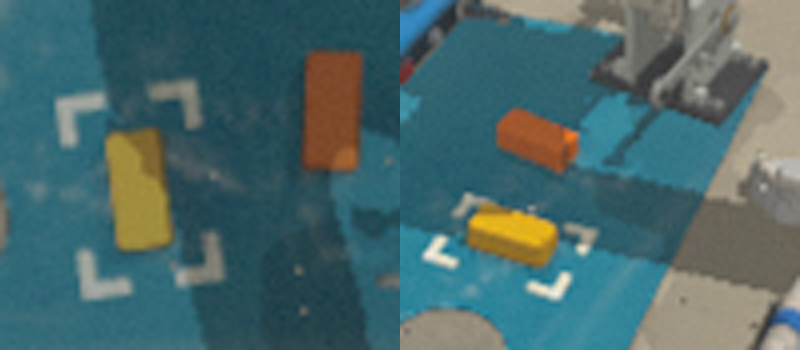

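The wax lies lengthwise inside the marks, at about (139,190) in the crop against a mark centre of about (140,190). The grip is steady.

```bash
python3 -c "
from cell import ctrl
print(ctrl.job_done())"
```

```text
the job is handed in; nothing more can be done
None
```

I placed the wax block inside the corner marks and turned the bolt head back to upright. I handed the job in at about 11.5 s, still gripping the head; it reports no verdict.

- **Wax:** I lifted the yellow block off the bracket and set it down without dropping it. The last top view shows it flat and lengthwise inside the marks. Its centre is within a few millimetres of theirs, and the angle difference is small.
- **Bolt:** I gripped the head about 4–5 mm behind its centre along the bolt axis, to keep the pads off the wider collar. Closing the gripper alone brought the flats upright, so no extra turn was needed. The opening read 14.1 mm, then 13.7 mm (reading noise), against 14 mm across the flats.
- **Spanner:** From the side camera its eye sits where a level spanner should be. The angle comes to 0–0.03 rad, inside the 0.12 limit.
- **Forces and bystanders:** The highest reading I saw was about 9 N while pressing the wax to the mat, and about 6 N at the wrist in the final grip. I saw no contact with the spanner or the bystanders, but I did not measure how far the bystanders may have moved.

None of the checks I made failed. The only mismatch was about 1 px between the predicted and seen spanner eye, which is within the calibration error.

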